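Seat a sherd holder on its turntable drive

TASK

Take the blue-bodied sherd holder out of the wooden block and mount it on the grey turntable drive. Its key must find the hidden slot down in the bore, so rest it in the bore, turn it gently under light pressure until it drops, let it go fully home with its flange flat on the collar's rubber ring, and release it. Never force it, and leave the sherds and the clamp lying beside it where they are.

Things in the scene. Friction and masses are not known exactly. Their poses are not given: they have to be found in the camera images.
- holder_grip (a point): Sherd holder, loose, 0.11 to 0.22 kg, upright in one hole of the wooden block. This point: middle of its blue square grip (26 x 26 mm, 40 mm tall; flats face the holder's x and y; z up along its axis). The holder ends 31 mm above this point in a black rubber cup, 24 mm wide; the flange's underside is 27 mm below it, the lower end 59 mm below it.
- holder_flange (a point): Centre of the underside of the holder's round aluminium flange (44 mm wide, 6 mm thick), on the axis; z up, x along the key blade, as two white marks on the flange show. Below it a round stem, 23 mm wide, 22 mm long, with chamfered end.
- holder_key (a point): Middle of the lower end of the holder, 32 mm below the flange's underside: the flat steel key blade under the stem, 20 mm long along the holder's x, 5 mm thick, 10 mm deep. It fits the slot either way round (half-turn symmetric).
- drive_mouth (a point): Turntable drive, fixed: grey housing 120 x 120 x 46 mm, in its middle a collar 60 mm wide. This point: centre of the bore's mouth at the collar's top, 70 mm above the desk; z up. Bore 25.4 mm wide. The collar's top 4 mm is a black rubber cushion ring, 30 mm wide inside, that gives 2 mm under 14 N. A white line on housing and collar marks the drive's -x.
- drive_face (a point): Point fixed in the drive, on the bore's axis, 23 mm below the mouth: centre of the dog's face as it stands unpressed. Axes are the drive's, not the dog's. The dog is a steel disc with a straight slot, 8 mm wide, over 10 mm deep. It has stopped with the slot anywhere within 0.85 rad either way of the drive's x axis; it is braked and does not turn along.
- drive_spring (a point): Point on the bore's axis 3 mm below the unpressed dog face: as low as the face can be pressed. The dog's spring gives from 1.5 N at first to 6 N at 3 mm, then it is hard. With the blade on the face the flange stands 9 mm above the collar (fully pressed 6 mm). The blade drops in when within about 0.15 rad of the slot; the flange then comes down onto the collar.
- rack_top (a point): Centre of the top of the fixed wooden block, 70 x 140 x 46 mm (long along its y), with two round vertical holes 27 mm wide, right through, at 35 mm either way along its y. The holder's flange rests on the block's top.
- sherd_small: Small loose sherd, 69 x 64 x 14 mm, between block and drive; origin at the centre of its underside. Leave alone.
- sherd_pale: Pale loose sherd, 97 x 94 x 23 mm, behind the work; origin at the centre of its underside. Leave alone.
- sherd_dark: Dark loose sherd, 99 x 89 x 19 mm, behind the work; origin at the centre of its underside. Leave alone.
- clamp: Black spring clamp with blue jaw pads, loose, 158 x 115 x 26 mm, lying at the right of the work; origin at the centre of its underside. Leave alone.
There are look-alikes about, which are no part of the job. Of the things like the part that bears holder_grip, leave any that is yellow; of the rest the larger one is meant. Of the things like the part that bears drive_mouth, leave any that is turquoise; of the rest the larger one is meant.

How it is judged:
By the outcome, as a careful person would: the job done as asked, in the order asked, and still so for the second after the job is handed in, with the robot touching nothing.
It also fails if it takes over 64 s, if anything falls off the work surface, if the arm or the gripper's body presses on something with over 40 N, if the wrist force passes 120 N, or if a joint passes its speed limit or range.

ROBOT

A 6-joint arm with a two-finger parallel gripper is mounted at the origin on a cart in front of the work surface, level with it; the furniture and walls round the work are solid. World frame = base frame: x ahead of the robot, y to its left, z up, the work surface at z = 0. Lengths are in mm, angles in rad, forces in N, time in s.
With the tool pointing down it reaches from about 325 to 925 mm from the base axis. Payload 3.1 kg.
Tool frame: the origin (TCP) lies on the centre line of the jaws, within the pads' length; the fingertips stand 22 mm ahead of it and the grasp point (between the pads) lies 3 mm ahead of it; x points along the fingers, y is the direction in which the jaws open and shut, and the axes are right-handed (so a half turn about x gives the same grasp; the last joint's range is limited). The gripper opens to 85 mm and grips with 20 to 120 N. Pads are 22 mm wide; open, the fingers measure 114 mm over their backs; the gripper's body (76 mm by 85 mm) begins 54 mm behind the grasp point. The pads swing forward as they close: fully open they stand 13 mm farther back than shut.
Start: joints at [-1.37, 0.217, 1.613, -0, 1.311, -0.112], TCP at [192.349, -594.677, 219.3] pointing down, gripper open.
Joint ranges: [-2.75, 2.75], [-0.78, 2.1], [0.31, 2.55], [-1.13, 4.27], [0.13, 2.63], [-2.58, 2.58]. Speed limits (rad/s): [2.79, 2.79, 3.14, 3.14, 3.14, 3.14].

INTERFACE

Orientations are given as a unit quaternion [w, x, y, z].
In Python, from cell import manip gives the robot as it stands.
- The arm moves only by the tool carry_out, never from a script. Its argument "moves" is text: rows parted by semicolons, each of 6 numbers parted by spaces: the shift along the tool's x, y, z in units of 30 mm (1.0 is 30 mm), then the turn, a rotation vector about the tool's x, y, z in units of 10 degrees (1.0 is 10 degrees). In form: dx dy dz ax ay az; .... A call has 1 to 10 rows; each row is the pose to reach, as a shift and turn from the pose commanded when the call began, along the tool's axes at that moment; what a row does not reach only later rows make up. A row lasts 1/8 s, in which the tool goes at most 62.5 mm and 10.7 degrees, less where a joint would pass 70% of its speed; a pose out of reach is approached as far as the arm can. A call with a gripper value outside its range is refused whole. "grip" is the opening, from 0 (shut) to 1 (fully open), set as the call begins (left out, the last holds). The fingers move at their own pace and stop on an object; "force" is the grip in N (left out, the last holds). Time passes only in rows, so rows that repeat a pose let the fingers close. It gives the time, the measured TCP pose, the force and the opening at its end, in the units of the state.
- manip.read_state(): the state, without advancing time (a new reading comes with each control period).
- manip.get_image(name): name is "side" or "top" or "wrist"; returns the picture (400x640x3 uint8, red, green, blue); there is no depth.
- manip.get_calibration(name): a dict with "intrinsics" (3x3 intrinsics, pixels), "k1" (the pictures are not rectified: a ray, as slopes to the right and down, at radius r is drawn at 1 + k1 r^2 times it, then the intrinsics apply), "R" (3x3) and "t" (3): a world point X has camera coordinates R X + t; the wrist camera has in their place "hand_eye" (4x4, takes a point from camera to tool coordinates, whose origin is the TCP and whose axes are the tool frame's). Camera axes: x right, y down, z forward; pixel columns grow to the right and rows downward; lengths in mm; the calibration is good to about 2 mm. A picture is of the moment at which its call begins: read the wrist's pose just before it. get_calibration takes no time and is no camera call.
- manip.hand_in(): hands the job in, once; it reports no verdict.
The state is a dict: "time_s": time; "joints": joint angles; "qvel": joint speeds; "effort": joint torques, N m; "tool_pos": TCP position; "tool_rot": TCP orientation; "contact_force": force on the tool from outside, world axes, zero at the start; "torque": the same for the moment, N m; "grip_width": finger opening in mm.
Only numpy, scipy, OpenCV 4.12 (cv2) and the standard library are available. Lean on these libraries where they do the work, as an engineer would, in place of code of your own. Each camera call takes 0.05 s, during which the arm holds its last target.

## Working session

There is one attempt and no reset: what is moved stays moved. The work goes in short steps, Python scripts to look and compute and a tool call to move; the robot and the scene stay as the last step left them, time stands still between calls to the robot, and variables do not carry over. Pictures are saved under pics/ and viewed, and the job is handed in when it is done.

Besides the shell and the picture viewer there is one more tool, called after "Call:" as name(argument=value, ...), one argument or row to a line, values as JSON. carry_out: Moves the arm, as the interface text tells. Its arguments: {"type":"object","properties":{"moves":{"type":"string"},"grip":{"type":"number"},"force":{"type":"number"}},"required":["moves"]}

```bash
mkdir -p pics; ls; python3 - <<'E'
from cell import manip
import cv2,numpy as np
print(manip.read_state())
for n in ["side","top","wrist"]:
    im=manip.get_image(n); cv2.imwrite(f"pics/{n}0.png",im[:,:,::-1]); print(n,manip.get_calibration(n))
E
```

```text
pics
{'time_s': 0.0, 'joints': array([-1.37023748e+00,  2.17778122e-01,  1.61491649e+00,  1.49179599e-05,
        1.31130950e+00, -1.12195038e-01]), 'qvel': array([-2.61610577e-04,  1.57123187e-03,  1.37702971e-05,  1.45488739e-03,
        4.56456574e-04, -1.39049940e-04]), 'effort': array([ 1.28821011e-03, -3.96840262e+01, -3.03852332e+01,  5.09445022e-05,
        9.81199293e-03,  5.66990465e-06]), 'tool_pos': array([ 192.16003616, -593.84339775,  217.96266488]), 'tool_rot': array([-0.10927169, -0.69844582, -0.11097563,  0.69851095]), 'contact_force': array([-0.24896779, -0.36277192,  0.49326033]), 'torque': array([0.00800407, 0.02287378, 0.04674389]), 'grip_width': 85.43682389717503}
side {'intrinsics': array([[440.85673389,   0.        , 317.16235697],
       [  0.        , 440.85673389, 196.13072327],
       [  0.        ,   0.        ,   1.        ]]), 'k1': -0.08478529231005495, 'R': array([[ 0.92649392, -0.37628344,  0.00444921],
       [-0.12335415, -0.31485303, -0.9410905 ],
       [ 0.35551762,  0.87136579, -0.33812554]]), 't': array([-507.4802296 ,  113.08097116,  996.7909
[... 276 characters left out ...]
72251, -0.00338226, -0.19028787],
       [ 0.19025731,  0.00779195, -0.98170334]]), 't': array([ -66.44077498,  534.5200319 , 1148.79213178])}
wrist {'intrinsics': array([[283.14555914,   0.        , 317.95907384],
       [  0.        , 283.14555914, 198.0702037 ],
       [  0.        ,   0.        ,   1.        ]]), 'k1': 0.004398865852673428, 'hand_eye': array([[ 4.42268170e-04, -3.17058589e-01,  9.48405850e-01,
        -1.53959564e+02],
       [ 9.99999902e-01,  1.70527054e-04, -4.09319555e-04,
         1.85837439e-01],
       [-3.19505748e-05,  9.48405937e-01,  3.17058633e-01,
        -8.26958843e+01],
       [ 0.00000000e+00,  0.00000000e+00,  0.00000000e+00,
         1.00000000e+00]])}
```

View pics/side0.png

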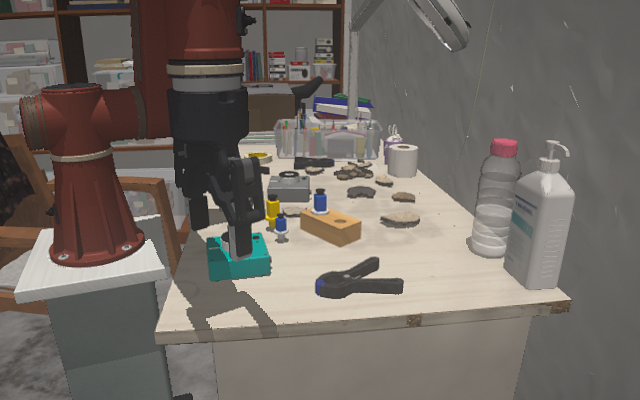

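View pics/top0.png

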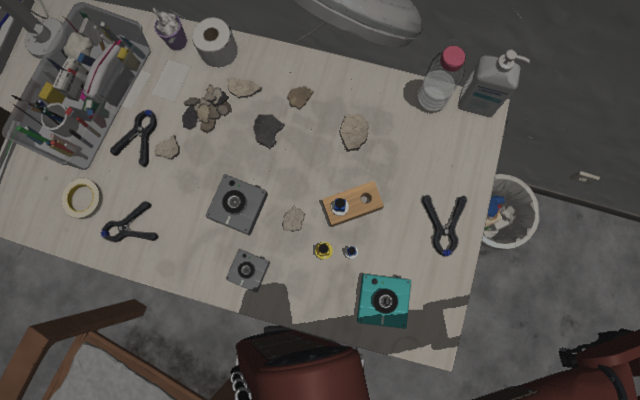

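View pics/wrist0.png

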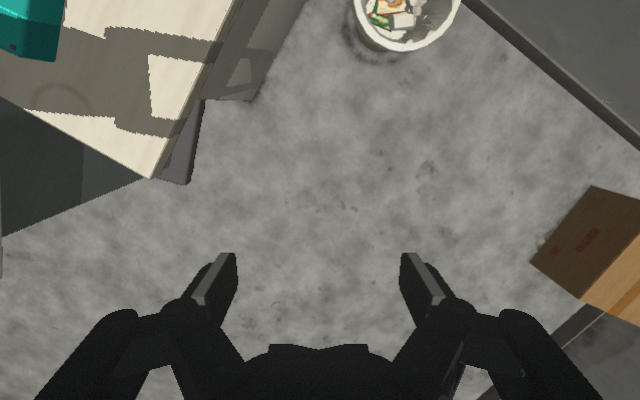

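The holder sits in the block at top (340,206) and side (320,202). The large grey drive is at top (235,202) and side (289,186). There is a small grey drive at top (247,270), plus small blue and yellow holders. I'll enlarge these areas.

```bash
python3 - <<'E'
import cv2
t=cv2.imread("pics/top0.png"); s=cv2.imread("pics/side0.png")
cv2.imwrite("pics/tc.png",cv2.resize(t[165:240,195:395],None,fx=4,fy=4,interpolation=cv2.INTER_CUBIC))
cv2.imwrite("pics/sc.png",cv2.resize(s[160:260,255:375],None,fx=6,fy=6,interpolation=cv2.INTER_CUBIC))
E
```

```text
(no output)
```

View pics/tc.png

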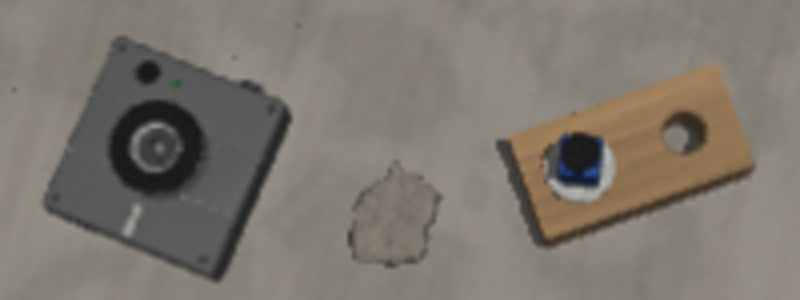

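View pics/sc.png

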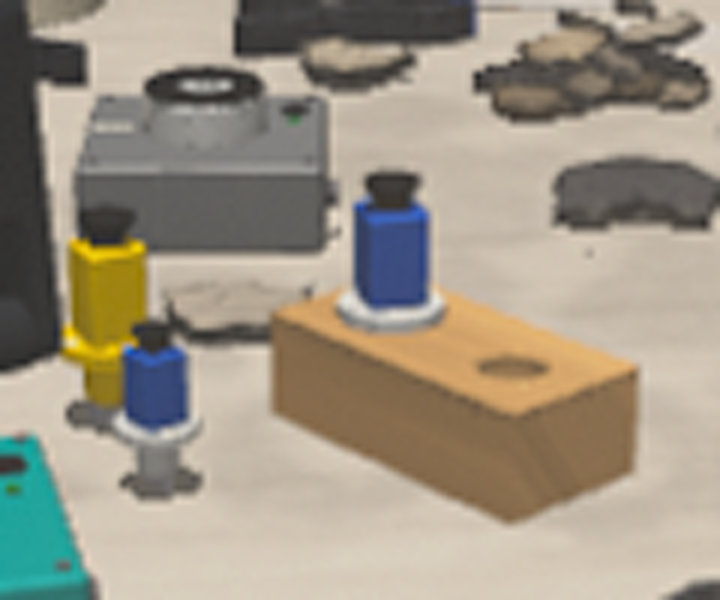

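```bash
cat > h.py <<'E'
import numpy as np, cv2
from scipy.spatial.transform import Rotation as Ro
from cell import manip
def tool(st):
    w,x,y,z=st["tool_rot"]; return Ro.from_quat([x,y,z,w]).as_matrix(), np.array(st["tool_pos"])
def cam(n,st=None):
    c=manip.get_calibration(n); K=c["intrinsics"]
    if n!="wrist": R=c["R"]; return K,c["k1"],R,c["t"]
    RT,p=tool(st); H=c["hand_eye"]; Rc=RT@H[:3,:3]; o=RT@H[:3,3]+p
    return K,c["k1"],Rc.T,-Rc.T@o
def und(K,k1,uv):
    d=(np.array(uv,float)-K[:2,2])/np.array([K[0,0],K[1,1]]); s=d.copy()
    for _ in range(30): s=d/(1+k1*(s@s))
    return s
def ray(C,uv):
    K,k1,R,t=C; s=und(K,k1,uv); d=R.T@np.array([s[0],s[1],1]); return -R.T@t, d/np.linalg.norm(d)
def plane(C,uv,z):
    o,d=ray(C,uv); return o+d*(z-o[2])/d[2]
def tri(*cs):
    A=np.zeros((3,3));b=np.zeros(3);L=[]
    for C,uv in cs:
        o,d=ray(C,uv);P=np.eye(3)-np.outer(d,d);A+=P;b+=P@o;L.append((P,o))
    X=np.linalg.solve(A,b); return X,[round(np.linalg.norm(P@(X-o)),2) for P,o in L]
def proj(C,X):
    K,k1,R,t=C; c=R@np.array(X,float)+t; s=c[:2]/c[2]; s=s*(1+k1*s@s); return K[:2,:2]@s+K[:2,2]
E
python3 - <<'E'
from h import *
T=cam("top");S=cam("side")
def f(c,o,s): return ((c[0]+.5)/s-.5+o[0],(c[1]+.5)/s-.5+o[1])
print("cup",tri((T,f((580,153),(195,165),4)),(S,f((393,178),(255,160),6))))
print("drv",tri((T,f((157,147),(195,165),4)),(S,f((204,86),(255,160),6))))
q=lambda u,v,z:plane(T,f((u,v),(195,165),4),z).round(1)
print("cup z117",q(580,153,117)," drv z70",q(157,147,70), "line",q(132,220,46),"centre hous",q(*(0,0),46))
for u,v in [(122,42),(290,108),(218,280),(46,206)]: print("housing",q(u,v,46))
for u,v in [(508,140),(716,66),(754,168),(545,243)]: print("block",q(u,v,46))
print("hole",q(685,132,46),"flange",q(580,168,52))
E
```

```text
cup (array([514.28714266, -98.52082954, 103.17750912]), [np.float64(0.49), np.float64(0.49)])
drv (array([522.83965473, 162.67190229,  67.01212727]), [np.float64(0.46), np.float64(0.46)])
cup z117 [511.3 -98.1 117. ]  drv z70 [522.7 162.   70. ] line [480.6 180.8  46. ] centre hous [623.1 273.3  46. ]
housing [595.3 192.3  46. ]
housing [552.5  83.2  46. ]
housing [443.3 125.2  46. ]
housing [489.2 235.9  46. ]
block [532.5 -54.5  46. ]
block [ 580.6 -185.7   46. ]
block [ 515.2 -208.6   46. ]
block [467.4 -77.9  46. ]
hole [ 538.  -165.6   46. ] flange [513.7 -99.5  52. ]
```

```bash
python3 - <<'E'
from h import *
st=manip.read_state(); R,p=tool(st); print(R.round(3),p, st["time_s"])
def axyaw(R): return np.degrees(np.arctan2(R[1,1],R[0,1]))
print(axyaw(R), np.degrees(st["joints"]).round(1))
E
```

```text
[[-0.     0.308 -0.951]
 [ 0.002 -0.951 -0.308]
 [-1.    -0.002 -0.   ]] [ 192.21485985 -594.02661679  218.24829409] 0.15
-72.0784214806066 [-78.5  12.5  92.5   0.   75.1  -6.4]
```

Call:
carry_out(
  moves="-0.7 -1.5 -1.7 -0.6 0 0; -0.7 -3 -3.4 -1.2 0 0; -0.7 -4.5 -5.1 -1.8 0 0; -0.7 -6 -6.8 -2.4 0 0; -0.7 -7.5 -8.5 -3.0 0 0; -0.7 -9 -10.2 -3.7 0 0; -0.7 -10.5 -12 -4.4 0 0; -0.7 -12 -14 -5 0 0; -0.7 -13 -15.5 -5.5 0 0; -0.7 -13 -15.5 -5.5 0 0",
  grip=0.8,
)

```text
time_s: 1.4
tool_pos: [515.6, -78.1, 240.1]
tool_rot: [0.421, 0.568, 0.421, -0.568]
contact_force: [-0.2, -1.4, -0.0]
grip_width: 68.4
```

```bash
python3 - <<'E'
from h import *
import pickle
st=manip.read_state(); im=manip.get_image("wrist"); cv2.imwrite("pics/w1.png",im[:,:,::-1]); pickle.dump(st,open("w1.pkl","wb"))
R,p=tool(st);print(st["time_s"],p,np.degrees(np.arctan2(R[1,1],R[0,1])),np.degrees(st["joints"]),st["grip_width"])
E
```

```text
1.4 [515.61784001 -78.13857367 240.14151338] -16.958625869269515 [-1.63350400e+01 -1.30897978e+00  1.05052682e+02  6.52344711e-03
  7.62528912e+01  6.22035660e-01] 68.38059947305872
```

View pics/w1.png

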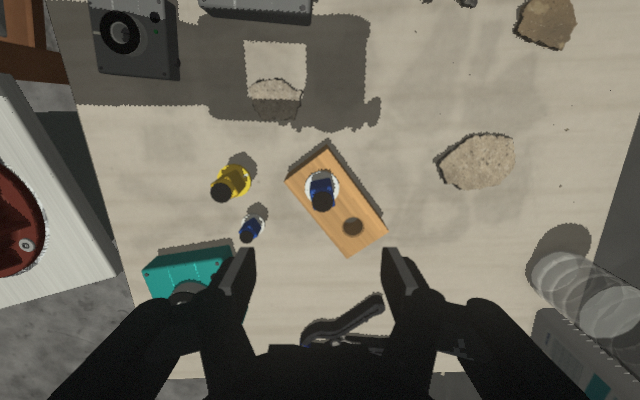

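The holder is at about (321,192), seen from above, with the block's empty hole at (353,226). The drive is cut off at the top edge. I'll enlarge the holder.

```bash
python3 - <<'E'
import cv2
t=cv2.imread("pics/w1.png")
cv2.imwrite("pics/w1c.png",cv2.resize(t[160:220,290:360],None,fx=9,fy=9,interpolation=cv2.INTER_CUBIC))
E
```

```text
(no output)
```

View pics/w1c.png

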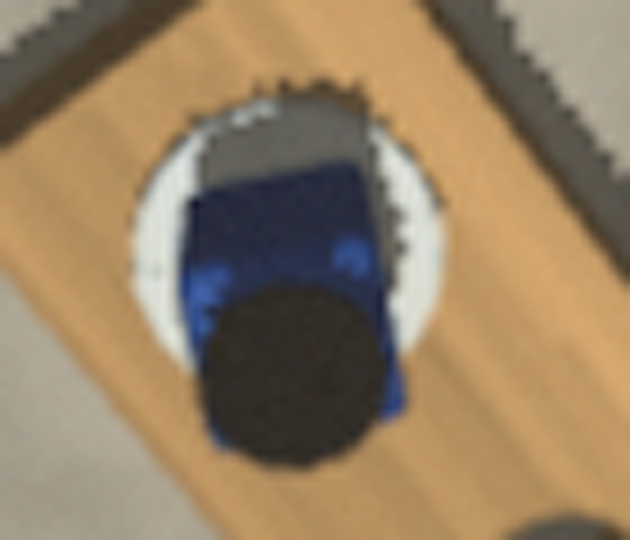

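```bash
python3 - <<'E'
from h import *
import pickle
W=cam("wrist",pickle.load(open("w1.pkl","rb")));T=cam("top");S=cam("side")
def f(c,o,s): return ((c[0]+.5)/s-.5+o[0],(c[1]+.5)/s-.5+o[1])
w=lambda u,v:f((u,v),(290,160),9)
cT=f((580,153),(195,165),4); cS=f((393,178),(255,160),6)
print("cup WT",tri((W,w(293,376)),(T,cT))," all",tri((W,w(293,376)),(T,cT),(S,cS)))
print("cup104",plane(W,w(293,376),104),"flange",plane(W,w(289,245),52))
a=plane(W,w(197,190),52);b=plane(W,w(360,165),52); print(a,b,np.degrees(np.arctan2(*(b-a)[1::-1])))
a=plane(W,w(212,440),93);b=plane(W,w(402,408),93); print(a,b,np.degrees(np.arctan2(*(b-a)[1::-1])))
E
```

```text
cup WT (array([514.79559296, -98.70363259,  99.56932886]), [np.float64(0.41), np.float64(0.41)])  all (array([514.74658181, -98.15263696, 102.79440964]), [np.float64(0.66), np.float64(0.87), np.float64(0.35)])
cup104 [515.47516559 -97.4941692  104.        ] flange [516.03586011 -96.28271581  52.        ]
[506.11451573 -84.95824136  52.        ] [528.73507912 -88.12554439  52.        ] -7.970664090073611
[ 502.30483207 -106.39945799   93.        ] [ 526.40239172 -109.26631637   93.        ] -6.784523112164994
```

Call:
carry_out(
  moves="1.5 0.18 0.62 -0.95 0 0; 3 0.18 0.62 -0.95 0 0; 3 0.18 0.62 -0.95 0 0; 3 0.18 0.62 -0.95 0 0",
)

```text
time_s: 1.95
tool_pos: [515.2, -100.2, 151.6]
tool_rot: [0.466, 0.532, 0.465, -0.532]
contact_force: [0.8, 0.1, -0.3]
grip_width: 68.2
```

```bash
cat > snap.py <<'E'
from h import *
import pickle,sys
n=sys.argv[1]
st=manip.read_state(); im=manip.get_image("wrist"); cv2.imwrite(f"pics/{n}.png",im[:,:,::-1]); pickle.dump(st,open(n+".pkl","wb"))
R,p=tool(st);print(st["time_s"],p.round(2),"yaw",np.degrees(np.arctan2(R[1,1],R[0,1])).round(2),"tilt",R[:2,0].round(4),np.degrees(st["joints"]).round(1),st["grip_width"],st["contact_force"].round(2))
if len(sys.argv)>2:
    x0,y0,x1,y1,s=map(int,sys.argv[2:7]); cv2.imwrite(f"pics/{n}c.png",cv2.resize(im[y0:y1,x0:x1,::-1],None,fx=s,fy=s,interpolation=cv2.INTER_CUBIC))
E
python3 snap.py w2 260 140 380 250 6
```

```text
1.95 [ 515.24 -100.24  151.64] yaw -7.59 tilt [ 0.0016 -0.0005] [-18.7   4.2 109.4   0.   66.3 -11.1] 68.17514863417121 [ 0.79  0.08 -0.29]
```

View pics/w2.png

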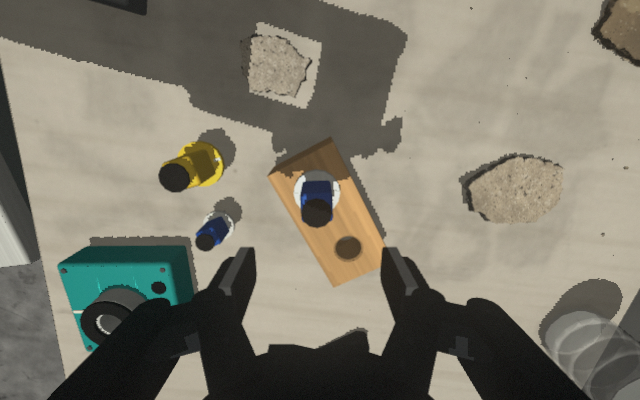

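View pics/w2c.png

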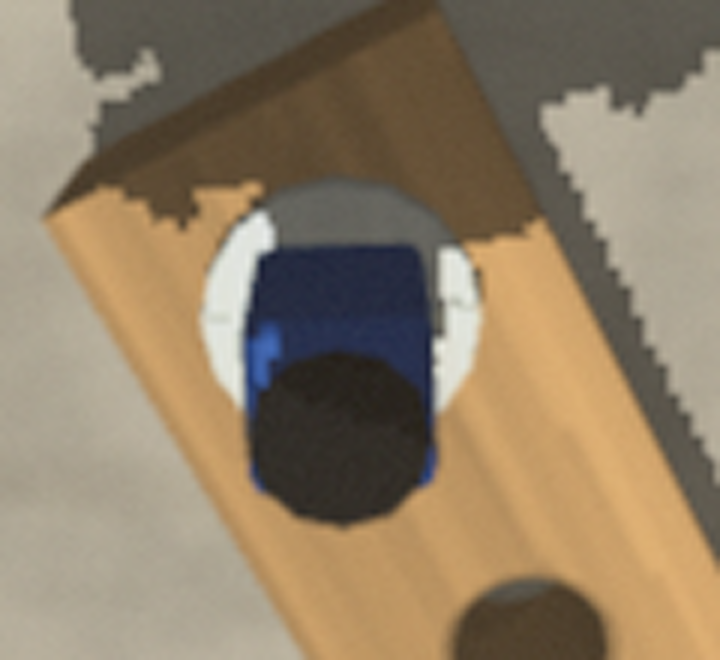

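```bash
python3 - <<'E'
from h import *
import pickle
W1=cam("wrist",pickle.load(open("w1.pkl","rb")));W2=cam("wrist",pickle.load(open("w2.pkl","rb")));T=cam("top");S=cam("side")
def f(c,o,s): return ((c[0]+.5)/s-.5+o[0],(c[1]+.5)/s-.5+o[1])
w=lambda u,v:f((u,v),(290,160),9)
v=lambda a,b:f((a,b),(260,140),6)
print("cup W1W2",tri((W1,w(293,376)),(W2,v(341,438))))
print("cup104",plane(W2,v(341,438),104),"flange",plane(W2,v(341,318),52), tri((W1,w(289,245)),(W2,v(341,318))))
for a,b,z in [((258,262),(418,246),52),((258,490),(432,480),93),((222,318),(460,300),52)]:
  a=plane(W2,v(*a),z);b=plane(W2,v(*b),z); print(a.round(1),b.round(1),np.degrees(np.arctan2(*(b-a)[1::-1])))
E
```

```text
cup W1W2 (array([515.25748682, -98.93554778, 100.10485156]), [np.float64(0.1), np.float64(0.1)])
cup104 [515.55629941 -97.36500443 104.        ] flange [515.36469103 -97.62518219  52.        ] (array([516.17352572, -94.71930274,  59.86321853]), [np.float64(0.63), np.float64(0.63)])
[503.9 -86.9  52. ] [528.7 -87.7  52. ] -1.7161804157868954
[ 502.8 -107.6   93. ] [ 526.3 -109.3   93. ] -4.080398149799138
[496.9 -95.2  52. ] [534.1 -97.2  52. ] -3.104968776619369
```

Call:
carry_out(
  moves="0.7 0 -0.09 -0.35 0 0; 1.4 0 -0.09 -0.35 0 0; 1.4 0 -0.09 -0.35 0 0; 1.4 0 -0.09 -0.35 0 0",
)

```text
time_s: 2.5
tool_pos: [516.4, -97.7, 110.5]
tool_rot: [0.483, 0.518, 0.481, -0.517]
contact_force: [-0.0, -0.6, 0.7]
grip_width: 68.5
```

```bash
python3 snap.py w3 220 120 400 280 4
```

```text
2.5 [516.44 -97.74 110.51] yaw -4.08 tilt [ 0.0035 -0.0012] [-18.4   7.3 111.   -0.   61.5 -14.3] 68.51448840955335 [-0.03 -0.65  0.71]
```

View pics/w3c.png

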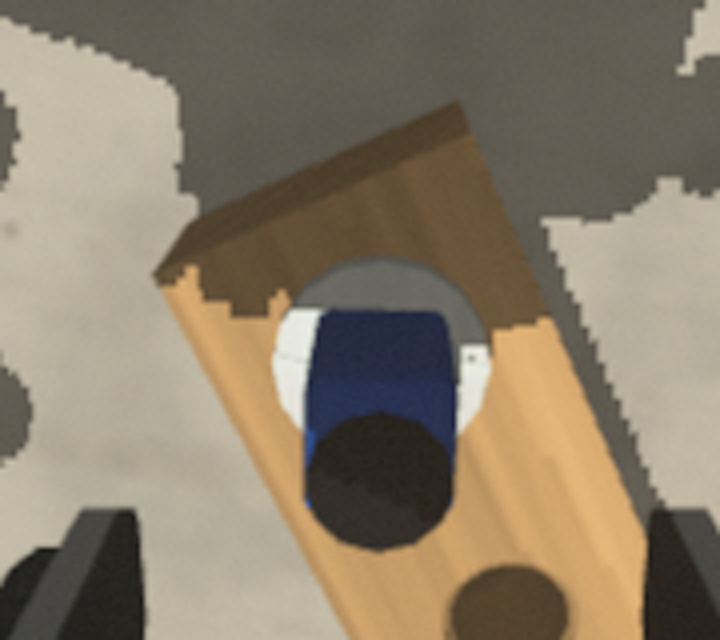

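Call:
carry_out(
  moves="0.5 -0.03 0 0.1 0 0; 1.0 -0.03 0 0.1 0 0; 1.0 -0.03 0 0.1 0 0; 1.0 -0.03 0 0.1 0 0",
)

```text
time_s: 3.05
tool_pos: [513.6, -97.1, 77.8]
tool_rot: [-0.477, -0.521, -0.478, 0.522]
contact_force: [0.5, -0.6, 0.9]
grip_width: 68.5
```

Call:
carry_out(
  moves="0 0 0 0 0 0; 0 0 0 0 0 0; 0 0 0 0 0 0; 0 0 0 0 0 0; 0 0 0 0 0 0; 0 0 0 0 0 0",
  grip=0.2,
  force=45,
)

```text
time_s: 3.8
tool_pos: [514.4, -97.3, 79.0]
tool_rot: [0.478, 0.522, 0.477, -0.521]
contact_force: [-1.2, 0.7, 5.1]
grip_width: 22.8
```

```bash
python3 snap.py w4 220 120 400 280 4
```

```text
3.8 [514.43 -97.31  79.01] yaw -5.08 tilt [ 0.0009 -0.0003] [-18.4   9.8 112.1   0.   58.1 -13.3] 22.82694222837554 [-1.2   0.67  5.1 ]
```

View pics/w4.png

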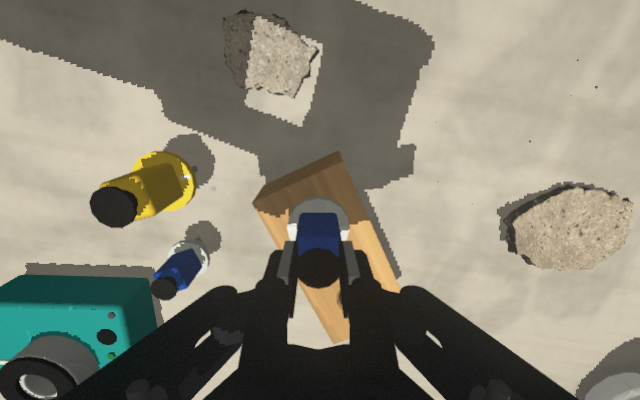

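Call:
carry_out(
  moves="-0.1 0 0 0 0 0; -0.3 0 0 0 0 0; -0.6 0 0 0 0 0; -1 0 0 0 0 0; -1.5 0 0 0 0 0; -2.1 0 0 0 0 0; -2.7 0 0 0 0 0; -3.3 0 0 0 0 0; -3.6 0 0 0 0 0; -3.6 0 0 0 0 0",
  grip=0,
)

```text
time_s: 5.1
tool_pos: [514.6, -97.4, 187.4]
tool_rot: [0.478, 0.522, 0.477, -0.521]
contact_force: [-0.1, -0.5, -3.4]
grip_width: 23.1
```

```bash
python3 snap.py w5 230 140 410 300 4
python3 - <<'E'
from h import *
s=manip.get_image("side");t=manip.get_image("top")
cv2.imwrite("pics/s5.png",s[:,:,::-1]);cv2.imwrite("pics/t5.png",t[:,:,::-1])
cv2.imwrite("pics/s5c.png",cv2.resize(s[120:270,220:380,::-1],None,fx=4,fy=4,interpolation=cv2.INTER_CUBIC))
E
```

```text
5.1 [514.56 -97.35 187.38] yaw -5.08 tilt [ 0.0019 -0.0006] [-18.4   1.7 107.9   0.   70.3 -13.3] 23.060277504825727 [-0.12 -0.55 -3.4 ]
```

View pics/w5c.png

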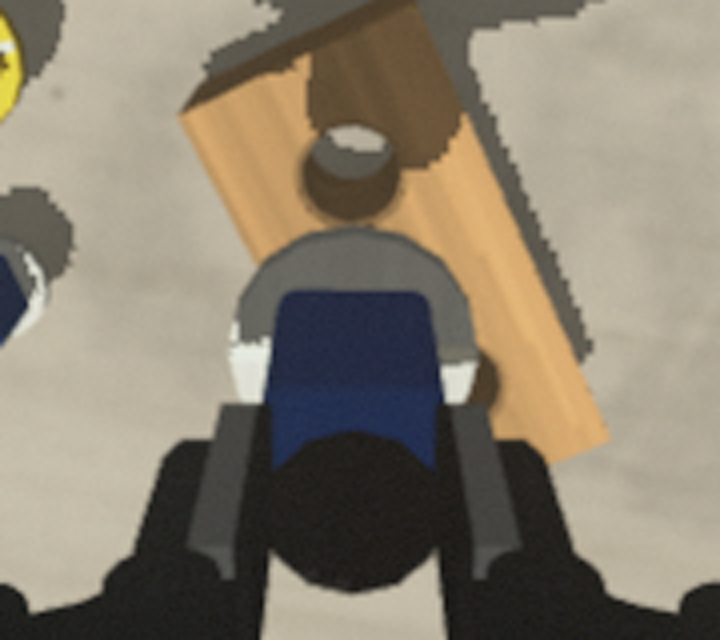

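View pics/s5c.png

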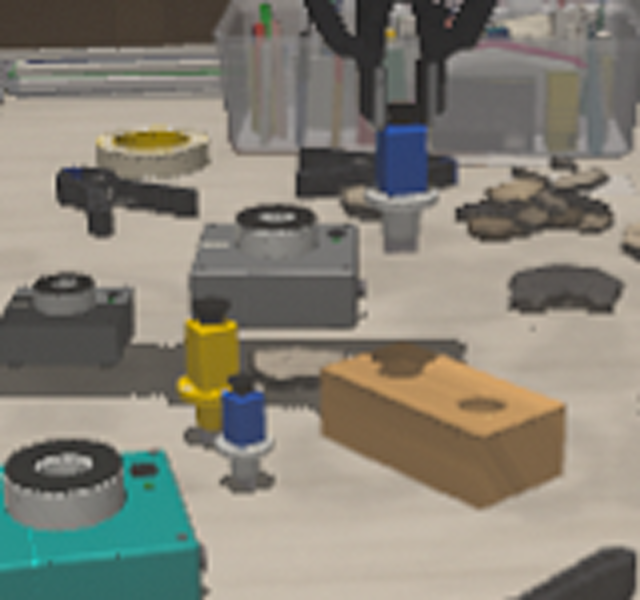

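The holder is held and clear of the block, with its marks along the tool's y. Next I'll move so the wrist camera stands over the bore.

Call:
carry_out(
  moves="0 -0.1 -1 0 0 0; 0 -0.2 -2.2 0 0 0; 0 -0.3 -3.6 0 0 0; 0.4 -0.4 -5 0 0 0; 0.9 -0.47 -5.9 0 0 0; 1.25 -0.47 -5.9 0 0 0; 1.25 -0.47 -5.9 0 0 0; 1.25 -0.47 -5.9 0 0 0",
)

```text
time_s: 6.25
tool_pos: [515.9, 79.5, 149.0]
tool_rot: [-0.477, -0.522, -0.477, 0.522]
contact_force: [0.2, -0.4, -2.6]
grip_width: 22.9
```

```bash
python3 snap.py w6 270 60 370 140 7
```

```text
6.25 [515.86  79.45 148.97] yaw -5.15 tilt [ 0.0002 -0.0003] [  1.1   4.1 109.9  -0.   66.1   6.2] 22.86294316486604 [ 0.25 -0.42 -2.62]
```

View pics/w6.png

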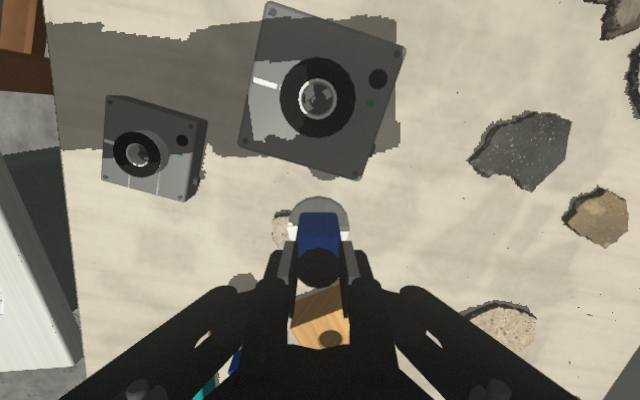

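View pics/w6c.png

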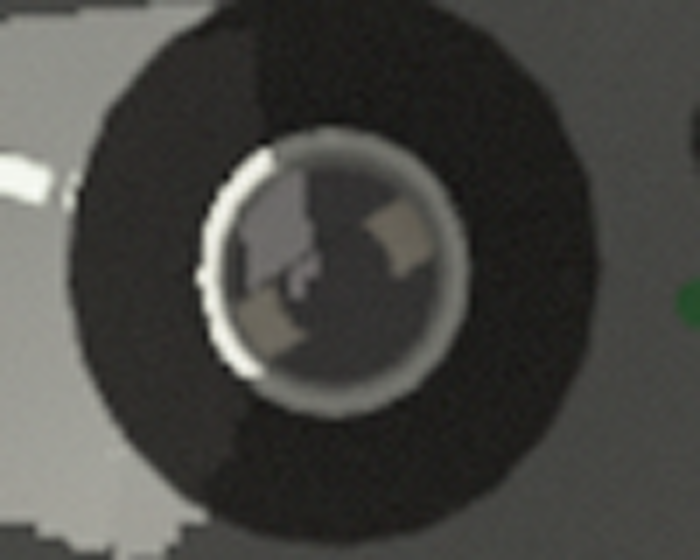

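```bash
python3 - <<'E'
import cv2,numpy as np
t=cv2.imread("pics/w6.png")[75:122,295:342].astype(float)
g=np.clip((t-20)*2.2,0,255)**0.8*255**.2
cv2.imwrite("pics/w6d.png",cv2.resize(g.astype(np.uint8),None,fx=12,fy=12,interpolation=cv2.INTER_CUBIC))
E
```

```text
(no output)
```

View pics/w6d.png

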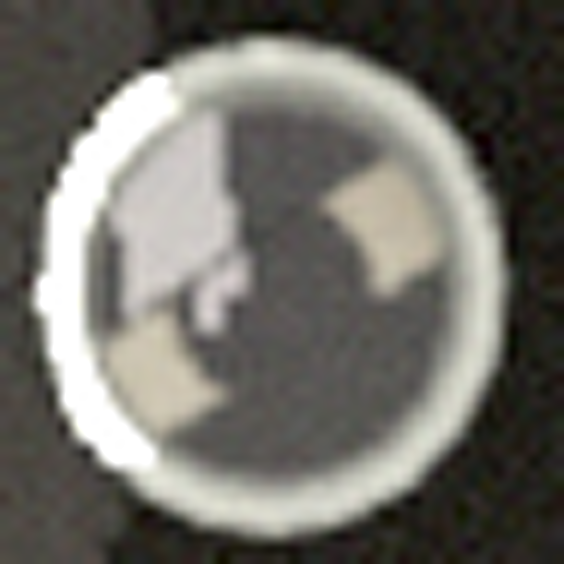

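```bash
python3 - <<'E'
from h import *
import pickle
W=cam("wrist",pickle.load(open("w6.pkl","rb")));T=cam("top")
def f(c,o,s): return ((c[0]+.5)/s-.5+o[0],(c[1]+.5)/s-.5+o[1])
v=lambda a,b:f((a,b),(270,60),7); d=lambda a,b:f((a,b),(295,75),12)
cT=f((157,147),(195,165),4)
print("cam",-W[2].T@W[3])
print("ring W",plane(W,v(335,270),70),"tri",tri((W,v(335,270)),(T,cT)))
print("bore W z66",plane(W,d(272,287),66))
a=plane(W,d(165,375),40);b=plane(W,d(390,225),40);print(a,b,(a+b)/2,np.degrees(np.arctan2(*(b-a)[1::-1])))
# white line
a=plane(W,(258,80),46);b=plane(W,(276,87),46);print("line",a,b,np.degrees(np.arctan2(*(b-a)[1::-1])))
# holder in tool frame : cup top centre, flange
st=pickle.load(open("w5.pkl","rb"));R,p=tool(st);W5=cam("wrist",st)
w=lambda a,b:f((a,b),(230,140),4)
for nm,c,dz in [("cup",(353,511),25),("flangetop",(355,347),-27)]:
    X=plane(W5,w(*c),p[2]+dz); print(nm,R.T@(X-p))
E
```

```text
cam [524.11002792 161.04683329 302.89944844]
ring W [524.22888017 164.79551212  70.        ] tri (array([524.56832143, 164.65146195,  58.34385374]), [np.float64(0.47), np.float64(0.47)])
bore W z66 [524.03668644 164.64193847  66.        ]
[515.6397509  159.66783415  40.        ] [532.94057889 168.49071106  40.        ] [524.2901649  164.07927261  40.        ] 27.020148271697344
line [475.88964725 183.91412447  46.        ] [490.17305773 177.14915139  46.        ] -25.34338146197086
cup [-24.99843455   0.96707836  -0.61853628]
flangetop [27.00238031  1.33095069 -0.63445169]
```

The bore view shows the slot clearly: it runs from (165,375) to (390,225) in the enlargement, which is a world yaw of about 27°. The bore axis is at about (524,164.7). I'll go above it at yaw 8°, rest the holder on the dog, then turn.

Call:
carry_out(
  moves="-0.2 0 -0.8 -0.4 0 0; -0.2 0 -1.6 -0.8 0 0; -0.2 0 -2.4 -1.3 0 0; -0.2 0 -2.83 -1.3 0 0; -0.2 0 -2.83 -1.3 0 0; -0.2 0 -2.83 -1.3 0 0",
)

```text
time_s: 7.05
tool_pos: [523.1, 164.2, 154.8]
tool_rot: [0.533, 0.464, 0.533, -0.465]
contact_force: [0.1, -0.1, -1.3]
grip_width: 22.8
```

```bash
python3 snap.py w7 230 140 410 300 4
python3 - <<'E'
from h import *
s=manip.get_image("side");t=manip.get_image("top")
cv2.imwrite("pics/s7c.png",cv2.resize(s[110:220,250:350,::-1],None,fx=6,fy=6,interpolation=cv2.INTER_CUBIC))
print(manip.read_state()["tool_pos"],manip.read_state()["contact_force"])
E
```

```text
7.05 [523.1  164.19 154.85] yaw 7.86 tilt [-0.0001 -0.0006] [ 10.1   6.9 106.1  -0.   67.    2.3] 22.76584281079066 [ 0.06 -0.13 -1.3 ]
[523.05914959 164.21376001 154.77029032] [-0.85373192 -0.02245756 -1.84597573]
```

View pics/w7c.png

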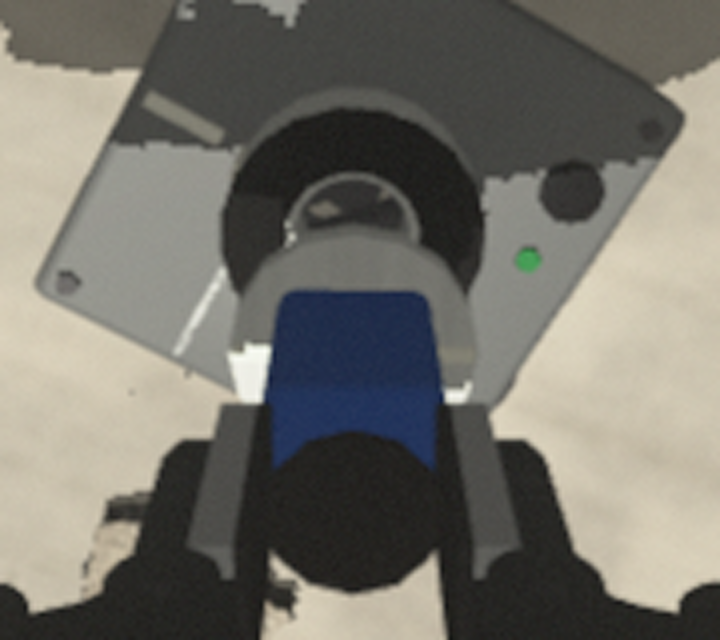

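View pics/s7c.png

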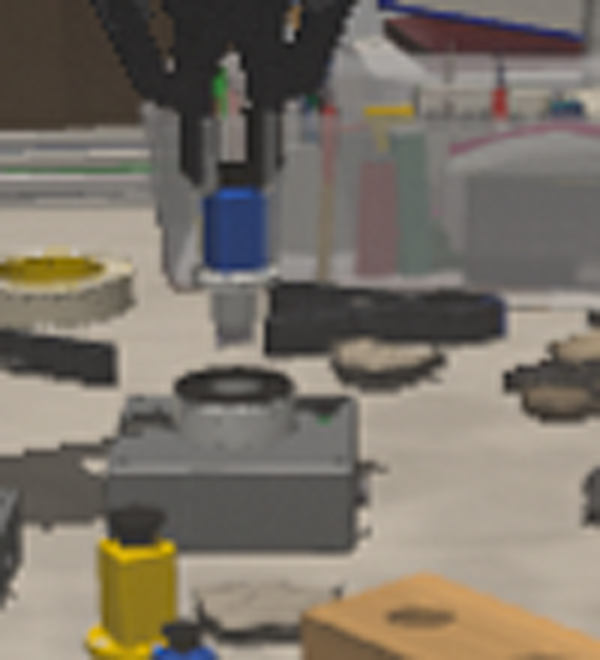

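Call:
carry_out(
  moves="0.4 0 0 0 0 0; 0.7 0 0 0 0 0; 0.85 0 0 0 0 0; 0.95 0 0 0 0 0; 0.95 0 0 0 0 0; 0.95 0 0 0 0 0",
)

```text
time_s: 7.95
tool_pos: [523.4, 165.1, 126.6]
tool_rot: [0.534, 0.464, 0.533, -0.464]
contact_force: [-0.5, 1.0, -1.4]
grip_width: 22.9
```

```bash
python3 snap.py w8 230 140 410 300 4
python3 - <<'E'
from h import *
s=manip.get_image("side")
cv2.imwrite("pics/s8c.png",cv2.resize(s[110:220,250:350,::-1],None,fx=6,fy=6,interpolation=cv2.INTER_CUBIC))
st=manip.read_state();print(st["tool_pos"],st["contact_force"],st["torque"])
E
```

```text
7.95 [523.38 165.06 126.64] yaw 7.92 tilt [0.0007 0.0001] [ 10.2   8.9 107.2  -0.   63.9   2.3] 22.89927310153829 [-0.47  1.03 -1.37]
[523.39356122 165.07332856 126.71442842] [-0.22275291 -0.25426769 -1.77423558] [ 0.00463255  0.00248852 -0.02899973]
```

View pics/w8c.png

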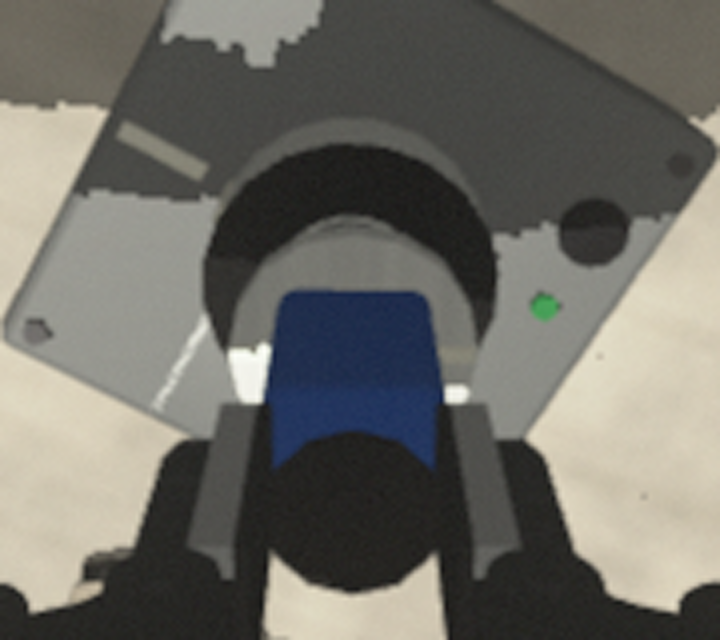

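View pics/s8c.png

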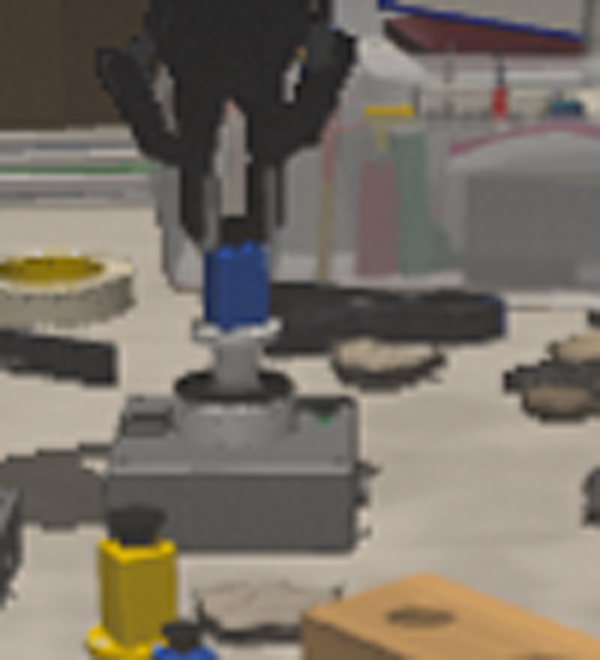

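Call:
carry_out(
  moves="0.1 0 0.01 0 0 0; 0.2 0 0.01 0 0 0; 0.28 0 0.01 0 0 0; 0.28 0 0.01 0 0 0; 0.28 0 0.01 0 0 0",
)

```text
time_s: 8.68
tool_pos: [523.1, 164.7, 117.9]
tool_rot: [0.533, 0.464, 0.533, -0.464]
contact_force: [-0.1, 1.0, -2.5]
grip_width: 23.2
```

```bash
python3 - <<'E'
from h import *
st=manip.read_state();print(st["time_s"],st["tool_pos"],st["contact_force"],st["torque"])
E
```

```text
8.675 [523.13945625 164.68526206 117.89528456] [-0.05679929  0.95897456 -2.5260332 ] [0.02621359 0.02406299 0.00062357]
```

Call:
carry_out(
  moves="0.05 0 0 0 0 0; 0.1 0 0 0 0 0; 0.15 0 0 0 0 0; 0.15 0 0 0 0 0; 0.15 0 0 0 0 0",
)

```text
time_s: 9.3
tool_pos: [523.1, 164.7, 113.4]
tool_rot: [0.533, 0.464, 0.533, -0.464]
contact_force: [0.1, 0.3, -1.5]
grip_width: 22.9
```

Call:
carry_out(
  moves="0.03 0 0 0 0 0; 0.06 0 0 0 0 0; 0.06 0 0 0 0 0; 0.06 0 0 0 0 0",
)

```text
time_s: 9.8
tool_pos: [523.2, 164.7, 111.7]
tool_rot: [0.533, 0.464, 0.533, -0.464]
contact_force: [0.2, -0.8, -2.2]
grip_width: 22.9
```

Call:
carry_out(
  moves="0.03 0 0 0 0 0; 0.05 0 0 0 0 0; 0.05 0 0 0 0 0; 0.05 0 0 0 0 0",
)

```text
time_s: 10.3
tool_pos: [523.3, 164.7, 110.3]
tool_rot: [0.533, 0.464, 0.533, -0.464]
contact_force: [0.4, 0.0, 0.2]
grip_width: 23.1
```

Call:
carry_out(
  moves="0.03 0 0 0 0 0; 0.05 0 0 0 0 0; 0.05 0 0 0 0 0; 0.05 0 0 0 0 0",
)

```text
time_s: 10.8
tool_pos: [523.3, 164.7, 108.9]
tool_rot: [0.533, 0.464, 0.533, -0.464]
contact_force: [-1.3, -0.3, 1.5]
grip_width: 22.9
```

The blade rests on the dog at about 3 N. Now I'll turn it gently towards the slot.

Call:
carry_out(
  moves="0 0 0 -0.2 0 0; 0 0 0 -0.4 0 0; 0 0 0 -0.6 0 0; 0 0 0 -0.8 0 0; 0 0 0 -1 0 0; 0 0 0 -1 0 0",
)

```text
time_s: 11.55
tool_pos: [523.0, 164.7, 108.6]
tool_rot: [0.572, 0.416, 0.572, -0.416]
contact_force: [-0.9, -0.3, 3.9]
grip_width: 23.2
```

Call:
carry_out(
  moves="0 0 0 -0.2 0 0; 0 0 0 -0.4 0 0; 0 0 0 -0.6 0 0; 0 0 0 -0.8 0 0; 0 0 0 -0.8 0 0; 0 0 0 -0.8 0 0",
)

```text
time_s: 12.3
tool_pos: [522.9, 164.7, 108.2]
tool_rot: [0.599, 0.375, 0.6, -0.375]
contact_force: [1.3, -0.5, -2.0]
grip_width: 23.1
```

```bash
python3 snap.py w9 230 140 410 300 4
```

```text
12.3 [522.88 164.65 108.18] yaw 25.92 tilt [-0.0005 -0.0001] [ 10.1  10.3 107.9   0.   61.9 -15.8] 23.127961519837935 [ 1.32 -0.51 -1.98]
```

View pics/w9c.png

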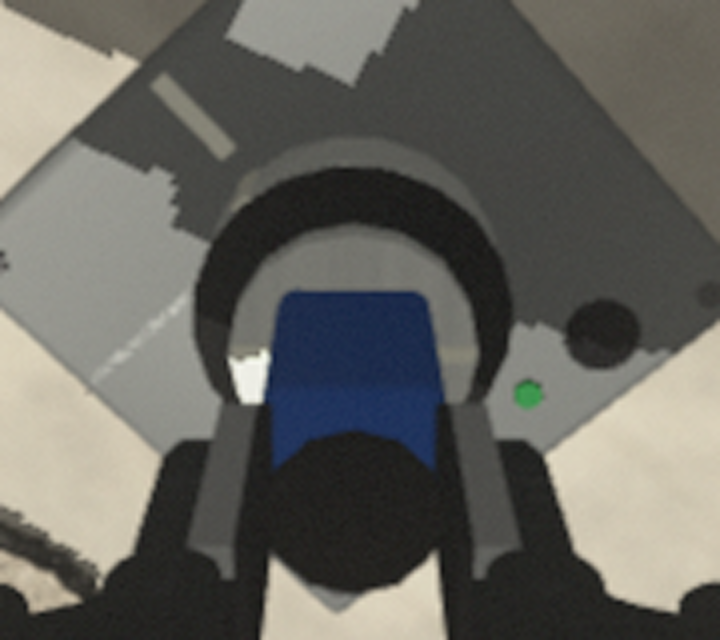

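The force fell from +3.9 N to the holder's own weight, so the blade has found the slot. I'll lower it gently.

Call:
carry_out(
  moves="0.04 0 0 0 0 0; 0.08 0 0 0 0 0; 0.08 0 0 0 0 0; 0.08 0 0 0 0 0",
)

```text
time_s: 12.85
tool_pos: [523.2, 164.7, 106.2]
tool_rot: [0.599, 0.375, 0.599, -0.375]
contact_force: [-0.2, 0.2, -1.4]
grip_width: 23.0
```

Call:
carry_out(
  moves="0.03 0 0 0 0 0; 0.06 0 0 0 0 0; 0.06 0 0 0 0 0; 0.06 0 0 0 0 0",
)

```text
time_s: 13.35
tool_pos: [523.1, 164.7, 104.4]
tool_rot: [0.599, 0.375, 0.599, -0.375]
contact_force: [0.2, 0.3, -2.1]
grip_width: 22.9
```

Call:
carry_out(
  moves="0.03 0 0 0 0 0; 0.06 0 0 0 0 0; 0.06 0 0 0 0 0; 0.06 0 0 0 0 0",
)

```text
time_s: 13.85
tool_pos: [523.2, 164.7, 102.8]
tool_rot: [0.599, 0.375, 0.599, -0.375]
contact_force: [-0.4, 0.1, -0.8]
grip_width: 22.8
```

Call:
carry_out(
  moves="0.02 0 0 0 0 0; 0.04 0 0 0 0 0; 0.04 0 0 0 0 0; 0.04 0 0 0 0 0",
)

```text
time_s: 14.35
tool_pos: [523.3, 164.7, 102.1]
tool_rot: [0.6, 0.375, 0.599, -0.375]
contact_force: [-2.9, -0.8, 5.1]
grip_width: 23.1
```

```bash
python3 snap.py w10 230 140 410 300 4
python3 - <<'E'
from h import *
s=manip.get_image("side")
cv2.imwrite("pics/s10c.png",cv2.resize(s[120:210,255:345,::-1],None,fx=7,fy=7,interpolation=cv2.INTER_CUBIC))
st=manip.read_state();print(st["tool_pos"],st["contact_force"],st["torque"])
E
```

```text
14.35 [523.34 164.72 102.07] yaw 25.92 tilt [0.0004 0.    ] [ 10.1  10.8 108.   -0.   61.2 -15.8] 23.059888859222376 [-2.85 -0.82  5.09]
[523.28957191 164.7318325  102.0183076 ] [-2.17811561 -0.85631353  5.9788434 ] [-0.13489373  0.48814936 -0.01618568]
```

View pics/w10c.png

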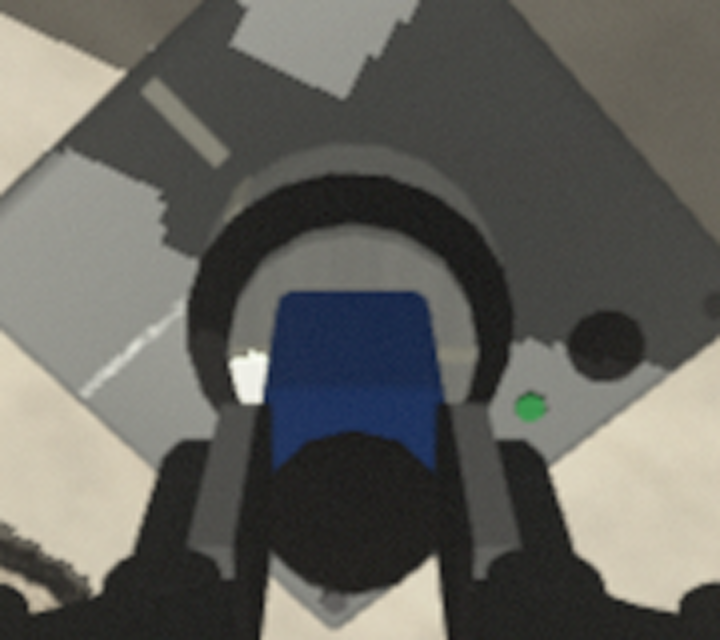

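View pics/s10c.png

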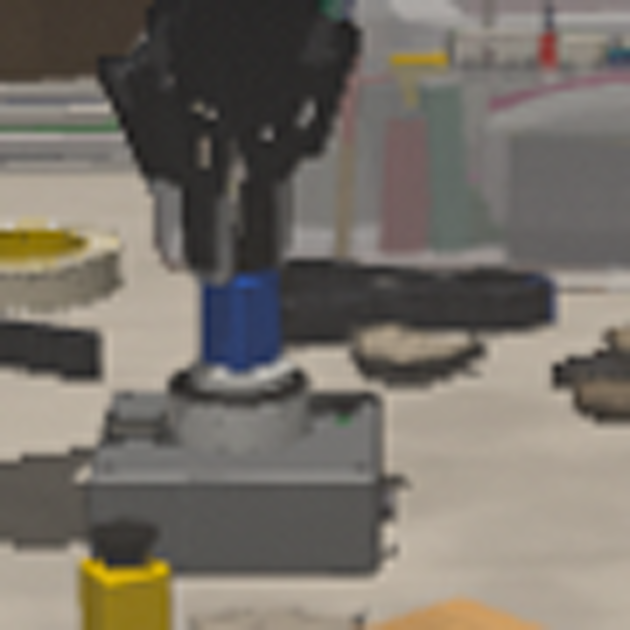

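Call:
carry_out(
  moves="0 0 0 0 0 0; 0 0 0 0 0 0; 0 0 0 0 0 0; 0 0 0 0 0 0; 0 0 0 0 0 0",
  grip=0.6,
)

```text
time_s: 15.08
tool_pos: [523.1, 164.7, 101.3]
tool_rot: [0.599, 0.375, 0.599, -0.375]
contact_force: [0.0, 0.7, -0.1]
grip_width: 51.2
```

```bash
python3 snap.py w11 230 140 410 300 4
python3 - <<'E'
from h import *
s=manip.get_image("side")
cv2.imwrite("pics/s11c.png",cv2.resize(s[120:210,255:345,::-1],None,fx=7,fy=7,interpolation=cv2.INTER_CUBIC))
E
```

```text
15.075 [523.12 164.68 101.3 ] yaw 25.92 tilt [-0.  0.] [ 10.1  10.8 108.1   0.   61.1 -15.8] 51.23202661258105 [ 0.01  0.67 -0.06]
```

View pics/w11c.png

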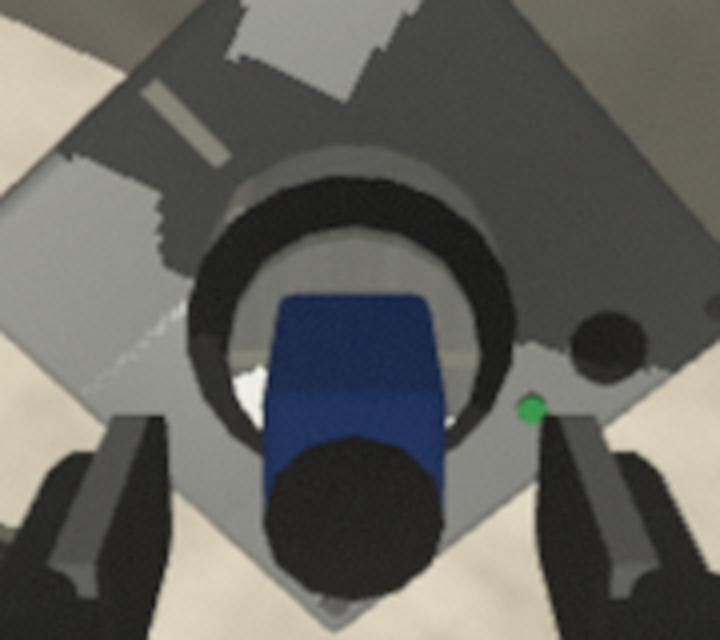

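View pics/s11c.png

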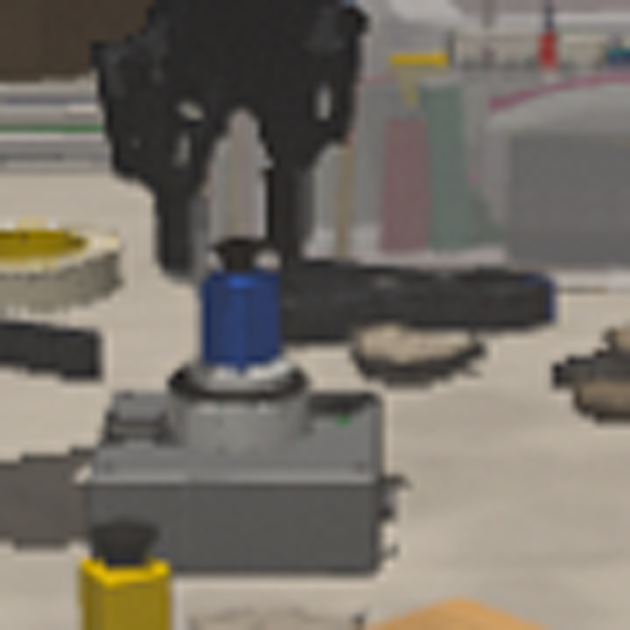

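Call:
carry_out(
  moves="-0.3 0 0 0 0 0; -0.8 0 0 0 0 0; -1.6 0 0 0 0 0; -2.4 0 0 0 0 0; -3.2 0 0 0 0 0; -3.2 0 1 0 0 0; -3.2 0 2 0 0 0; -3.2 0 2 0 0 0",
  grip=0.8,
)

```text
time_s: 16.18
tool_pos: [550.6, 109.4, 199.1]
tool_rot: [0.6, 0.376, 0.598, -0.375]
contact_force: [-0.4, 0.6, -1.1]
grip_width: 68.2
```

```bash
python3 snap.py w12 250 60 390 200 5
python3 - <<'E'
from h import *
s=manip.get_image("side");t=manip.get_image("top")
cv2.imwrite("pics/s12c.png",cv2.resize(s[140:210,255:345,::-1],None,fx=8,fy=8,interpolation=cv2.INTER_CUBIC))
cv2.imwrite("pics/t12.png",t[:,:,::-1])
S=cam("side")
for z in (128,122+15): print(z,(proj(S,(523.3,163.5,z))-[255,140]+.5)*8)
E
```

```text
16.175 [550.61 109.39 199.07] yaw 25.77 tilt [ 0.0025 -0.    ] [  4.1   5.7 102.4  -0.   71.8 -21.7] 68.19927948247413 [-0.37  0.57 -1.05]
128 [271.58131493 113.93743511]
137 [271.17203347  89.8439824 ]
```

View pics/w12c.png

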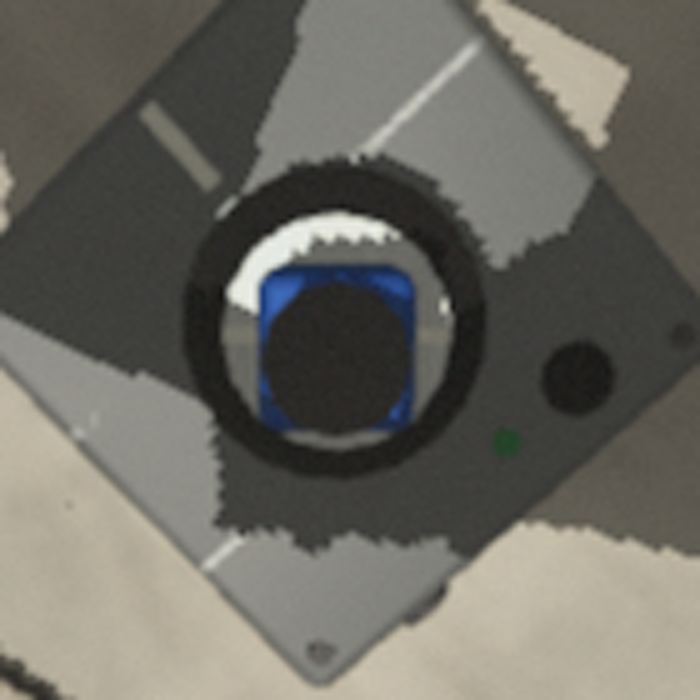

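View pics/s12c.png

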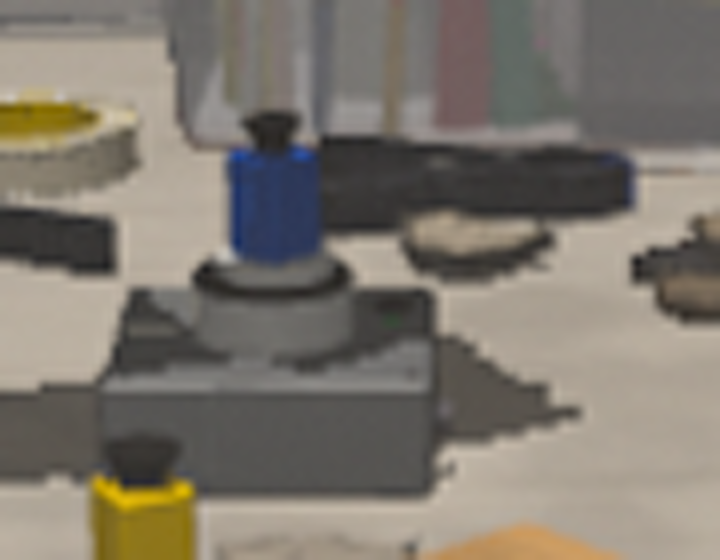

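View pics/t12.png

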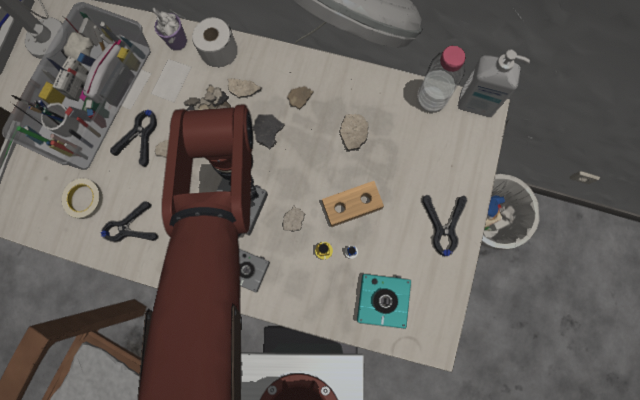

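The cup's top is at (272,113) in the side crop. A fully seated holder predicts (271.6,113.9), and one standing 9 mm high would be near row 90. The flange sits flat and centred on the ring, and nothing else has moved. I'll hand it in.

```bash
python3 -c "
from cell import manip
print(manip.hand_in())"
```

```text
the job is handed in; nothing more can be done
None
```

The blue holder is mounted on the larger grey drive, released, and handed in at about 16 s of the 64 s allowed.

- **Finding the slot:** I lifted the holder out of the block and rested the blade on the dog at about 3 N net, roughly 18° off the slot. Turning it gently, the force rose to about 5.5 N net. By yaw 26° it had fallen back to the holder's own weight, as the blade found the slot. The wrist camera had shown the slot at about 27°.
- **Seating:** I lowered the holder until the flange met the rubber ring. The peak was about 7 N net, well under the ring's 14 N, and I then let go.
- **Last checks:** The cup's top lies within 1 pixel (in an 8x enlargement) of where a fully seated holder should appear. The flange looks flat and centred on the ring. In the pictures the gripper is clear of everything, and the small sherd, the pale and dark sherds, the clamp and the look-alikes look unmoved.
- **Disagreements:** Triangulated heights were off by 1–12 mm between camera pairs, worst for the drive's mouth (58 mm against the stated 70 mm). I went by the stated heights and by contact force there. The measured grip width was about 23 mm on the 26 mm grip. Just before release there was a side moment of about 0.5 N m; the side force was gone afterwards, and I did not read the moment again.

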